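Lay out a chandelier stem in order of height

TASK

Lay out the four turned brass stem pieces for this chandelier: stand one on each rubber disc of the row, in order of height, the tallest next to the bell-shaped canopy and the shortest next to the pointed finial. Each must stand upright with its foot wholly on its disc; do not let any piece topple over along the way.

Things in the scene. Friction and masses are not known exactly. Their poses are not given: they have to be found in the camera images.
- stem_108: loose turned brass stem piece, round, standing upright on the table, 108 mm high overall (the tallest: slim waist low down, a 44 mm bulge at 50 to 62 mm height); dark spot on its flat top. Foot 40 mm across. Near its top is a plain cylindrical collar, 36 mm across, to grip by (from 80 to 104 mm above its underside; above it a 4 mm chamfer). About 280 g. Origin: centre of its underside; z up the piece.
- stem_88: loose turned brass stem piece, round, standing upright on the table, 88 mm high overall (second tallest: a 46 mm bulge at 28 to 40 mm height and a slender top); dark spot on its flat top. Foot 40 mm across. Near its top is a plain cylindrical collar, 28 mm across, to grip by (from 60 to 84 mm above its underside; above it a 4 mm chamfer). About 240 g. Origin: centre of its underside; z up the piece.
- stem_68: loose turned brass stem piece, round, standing upright on the table, 68 mm high overall (third: a narrow 24 mm waist under a wide top, like a spool); dark spot on its flat top. Foot 40 mm across. Near its top is a plain cylindrical collar, 40 mm across, to grip by (from 40 to 64 mm above its underside; above it a 4 mm chamfer). About 200 g. Origin: centre of its underside; z up the piece.
- stem_48: loose turned brass stem piece, round, standing upright on the table, 48 mm high overall (the shortest: a 48 mm bulge at 10 to 15 mm height just over the foot); dark spot on its flat top. Foot 40 mm across. Near its top is a plain cylindrical collar, 34 mm across, to grip by (from 20 to 44 mm above its underside; above it a 4 mm chamfer). About 160 g. Origin: centre of its underside; z up the piece.
- pad_blue: fixed blue rubber disc, 64 mm across and 4 mm thick, one of four in a row 95 mm apart on a pale wooden lath 12 mm high and 100 mm wide; which disc is where in the row varies, the colours mean nothing. Origin: centre of its underside; its top is 4 mm above that. z up, y along the row.
- pad_green: fixed green rubber disc, 64 mm across and 4 mm thick, one of four in a row 95 mm apart on a pale wooden lath 12 mm high and 100 mm wide; which disc is where in the row varies, the colours mean nothing. Origin: centre of its underside; its top is 4 mm above that. z up, y along the row.
- pad_black: fixed black rubber disc, 64 mm across and 4 mm thick, one of four in a row 95 mm apart on a pale wooden lath 12 mm high and 100 mm wide; which disc is where in the row varies, the colours mean nothing. Origin: centre of its underside; its top is 4 mm above that. z up, y along the row.
- pad_red: fixed red rubber disc, 64 mm across and 4 mm thick, one of four in a row 95 mm apart on a pale wooden lath 12 mm high and 100 mm wide; which disc is where in the row varies, the colours mean nothing. Origin: centre of its underside; its top is 4 mm above that. z up, y along the row.
- canopy: fixed brass ceiling canopy, a bell 96 mm across and 60 mm high, at one end of the row on the lath (either end), 115 mm from the nearest disc, in line with the discs. Origin: centre of its underside.
- finial: fixed coppery pointed finial, 48 mm across and 66 mm high, at the other end of the row on the lath, 115 mm from the nearest disc. Origin: centre of its underside.
Mind the look-alikes: they are no part of the job. What is shaped like the stem_48 but purple is not meant.

How it is judged:
By the outcome, as a careful person would: the job done as asked, in the order asked, and still so for the second after the job is handed in, with the robot touching nothing.
It also fails if it takes over 102 s, if anything falls off the work surface, if the arm or the gripper's body presses on something with over 40 N, if the wrist force passes 120 N, or if a joint passes its speed limit or range.

ROBOT

A 7-joint arm with a two-finger parallel gripper is mounted at the origin on the work surface. World frame = base frame: x ahead of the robot, y to its left, z up, the work surface at z = 0. Lengths are in m, angles in rad, forces in N, time in s.
With the tool pointing down it reaches from about 0.4 to 0.85 m from the base axis. Payload 10.4 kg.
Tool frame: the origin (TCP) lies on the centre line of the jaws, within the pads' length; the fingertips stand 11 mm ahead of it and the grasp point (between the pads) lies 8 mm behind it (manip.finger_overhang is the distance from the TCP to the fingertips, in m); z points along the fingers, y is the line along which they close (so a half turn about z gives the same grasp; the last joint's range is limited). The gripper opens to 85 mm and grips with 20 to 120 N. Pads are 22 mm wide; open, the fingers measure 114 mm over their backs; the gripper's body (76 mm by 85 mm) begins 54 mm behind the grasp point. The pads swing forward as they close: fully open they stand 13 mm farther back than shut.
Start: joints at [-1.204, 0.332, -0.065, 1.46, 0.022, 1.35, -0.088], TCP at [0.237, 0.578, 0.211] pointing down, gripper open.
Joint ranges: [-2.6, 2.6], [-0.5, 2.12], [-1.47, 1.34], [0.16, 2.42], [-1.27, 4.41], [0.06, 2.06], [-2.6, 2.6]. Speed limits (rad/s): [2.22, 2.22, 2.79, 2.79, 3.14, 3.14, 3.14].

INTERFACE

Orientations are given as a unit quaternion [x, y, z, w].
In Python, from workcell import manip, imaging, workorder gives the robot as it stands.
- The arm moves only by the tool jog_arm, never from a script. Its argument "deltas" is a list of rows, each an object with "gripper": the opening, from 0 (shut) to 1 (fully open); "offset": the shift along the tool's x, y, z in m, a list of three; "rotation": the turn, a rotation vector about the tool's x, y, z in degrees, a list of three. In form: [{"gripper": gripper, "offset": [tx, ty, tz], "rotation": [ax, ay, az]}, ...]. A call has 1 to 20 rows; each row shifts and turns the commanded pose from where the row before left it, along the tool's axes as they then stand; what a row does not reach is not made up. A row lasts 1/10 s, in which the tool goes at most 50 mm and 8.59 degrees, less where a joint would pass 70% of its speed; a pose out of reach is approached as far as the arm can. A call with a gripper value outside its range is refused whole. The fingers move at their own pace and stop on an object; "newtons" is the grip in N (left out, the last holds). Time passes only in rows, so rows that do not move let the fingers close. It gives the time, the measured TCP pose, the force, the opening and the grip force at its end, in the units of the state.
- manip.get_obs(): the state, without advancing time (a new reading comes with each control period).
- imaging.camera(name): name is "side" or "top"; returns the picture (400x640x3 uint8, blue, green, red); there is no depth.
- imaging.camera_model(name): a dict with "camera_matrix" (3x3 intrinsics, pixels), "world_to_cam" (4x4, takes a point from world to camera coordinates). Camera axes: x right, y up, looking along -z (the intrinsics and any distortion apply to the point x, -y, -z); pixel columns grow to the right and rows downward; lengths in m; the calibration is good to about 2 mm. A picture is of the moment at which its call begins. camera_model takes no time and is no camera call.
- workorder.hand_in(): hands the job in; it is judged then, once.
The state is a dict: "clock": time; "joint_pos": joint angles; "joint_velocities": joint speeds; "tau": joint torques, N m; "position": TCP position; "ee_rot": TCP orientation; "ft_force": force on the tool from outside, world axes, zero at the start; "torque": the same for the moment, N m; "grip_width": opening from 0.0 (shut) to 1.0 (fully open); "grasp_force": force on a finger pad.
Only numpy, scipy, OpenCV 4.12 (cv2) and the standard library are available. Lean on these libraries where they do the work, as an engineer would, in place of code of your own. Each camera call takes 0.05 s, during which the arm holds its last target. There are 200 camera calls.

## Working session

There is one attempt and no reset: what is moved stays moved. The work goes in short steps, Python scripts to look and compute and a tool call to move; the robot and the scene stay as the last step left them, time stands still between calls to the robot, and variables do not carry over. Pictures are saved under pics/ and viewed, at most 14 in all, crops included, and the job is handed in when it is done.

Besides the shell and the picture viewer there is one more tool, called after "Emit:" as name(argument=value, ...), one argument or row to a line, values as JSON. jog_arm: Moves the arm, as the interface text tells. Its arguments: {"type":"object","properties":{"deltas":{"type":"array","items":{"type":"object","properties":{"gripper":{"type":"number"},"offset":{"type":"array","items":{"type":"number"}},"rotation":{"type":"array","items":{"type":"number"}}}}},"newtons":{"type":"number"}},"required":["deltas"]}

```bash
mkdir -p pics
cat > h.py <<'E'
from workcell import manip, imaging, workorder
import numpy as np, cv2
def ray(name,u,v):
    m=imaging.camera_model(name);K=np.array(m["camera_matrix"]);W=np.array(m["world_to_cam"])
    d=np.linalg.inv(K)@[u,v,1]; d=np.array([d[0],-d[1],-d[2]])
    R=W[:3,:3]; return -R.T@W[:3,3], R.T@d
def onz(name,u,v,z):
    o,d=ray(name,u,v); return o+d*(z-o[2])/d[2]
def proj(name,p):
    m=imaging.camera_model(name);K=np.array(m["camera_matrix"]);W=np.array(m["world_to_cam"])
    c=W[:3,:3]@p+W[:3,3]; q=K@[c[0],-c[1],-c[2]]; return q[:2]/q[2]
E
python3 - <<'E'
from h import *
for n in("top","side"):
    cv2.imwrite(f"pics/{n}0.png",imaging.camera(n)); m=imaging.camera_model(n); print(m, ray(n,320,200))
print(manip.get_obs(), manip.finger_overhang)
E
```

```text
{'camera_matrix': array([[435.60444637,   0.        , 324.30467834],
       [  0.        , 435.60444637, 195.59203029],
       [  0.        ,   0.        ,   1.        ]]), 'world_to_cam': array([[ 0.0251271 , -0.99928214,  0.02835209, -0.01059072],
       [ 0.99050861,  0.02872022,  0.13441665, -0.54144056],
       [-0.13513444,  0.02470549,  0.99051922, -1.0529572 ],
       [ 0.        ,  0.        ,  0.        ,  1.        ]])} (array([0.39427688, 0.030981  , 1.11605324]), array([ 0.12486297, -0.01512113, -0.99215959]))
{'camera_matrix': array([[370.70621527,   0.        , 315.09703986],
       [  0.        , 370.70621527, 194.1805632 ],
       [  0.        ,   0.        ,   1.        ]]), 'world_to_cam': array([[ 0.98631986, -0.16422829, -0.01421958, -0.5448857 ],
       [ 0.12242048,  0.67199267,  0.73036914, -0.11087566],
       [-0.11039181, -0.72211836,  0.68290462, -0.78130522],
       [ 0.        ,  0.        ,  0.        ,  1.        ]])} (array([ 0.46475534, -0.57917285,  0.60678906]), array([ 0.12151509,  0.70939717, -0.6945582 ]))
{'clock': 0.1, 'joint_pos': array([-1.20360753,  0.33282087, -0.0647306 ,  1.4608395 ,  0.0215776 ,
        1.34990134, -0.08848899]), 'joint_velocities': array([ 2.11718827e-03, -3.35017930e-04,  7.86024746e-05, -2.72315055e-03,
       -7.36492386e-05,  2.32242715e-06,  1.19328339e-03]), 'tau': array([ 7.64384495e-04, -6.26740408e+01,  4.86821076e-02, -3.92438221e+01,
        1.63144124e-02,  6.85611041e-03, -9.06381104e-06]), 'position': array([0.23733925, 0.57779706, 0.21009648]), 'ee_rot': array([ 1.93636477e-01,  9.81073141e-01, -6.27629803e-04, -1.11155233e-04]), 'ft_force': array([ 0.16196294,  0.5887489 , -1.03880725]), 'torque': array([-0.0423343 ,  0.0044499 ,  0.06932069]), 'grasp_force': 0.0, 'grip_width': 1.0015814767098412} 0.011
```

View pics/top0.png

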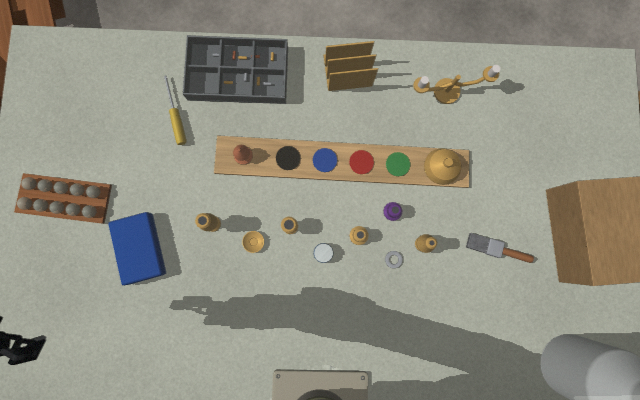

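View pics/side0.png

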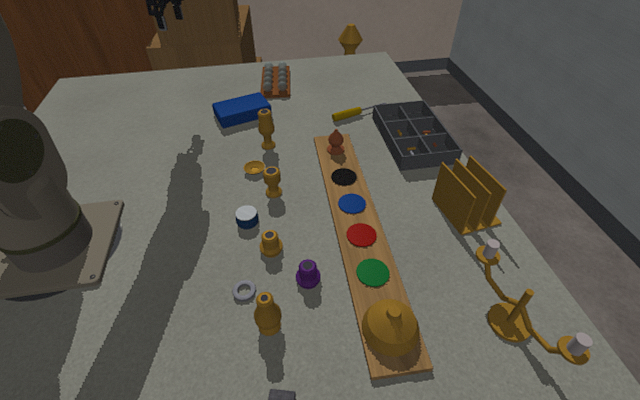

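The top view shows the four brass candidates at about (205,221), (290,226), (360,236) and (427,243). The look-alikes are the purple piece (393,211), the dish (254,242), the jar (323,253) and the ring (394,260). The row from left to right is finial (242,154), black, blue, red, green, canopy (445,165). In the side view the four stand at (265,125), (272,180), (270,242) and (267,312).

Next I'll make a close crop and triangulate the top spots.

```bash
cat > m.py <<'E'
from h import *
t=cv2.imread("pics/top0.png");s=cv2.imread("pics/side0.png")
row=lambda im,c,r:np.hstack([cv2.resize(im[y-r:y+r,x-r:x+r],(200,200),interpolation=cv2.INTER_CUBIC) for x,y in c])
T=[(205,221),(290,226),(360,236),(427,243)];S=[(265,126),(272,182),(270,242),(267,312)]
cv2.imwrite("pics/crop.png",np.vstack([row(t,T,16),row(s,S,28)]))
def spot(im,x,y,r):
    p=im[y-r:y+r+1,x-r:x+r+1].astype(float); g=p.max(2)
    w=np.clip(90-g,0,None); 
    n,l,st,c=cv2.connectedComponentsWithStats((g<85).astype(np.uint8))
    return [(np.round(c[i]+[x-r,y-r],1),st[i][4]) for i in range(1,n) if st[i][4]>2]
for (x,y),(a,b) in zip(T,S): print(spot(t,x,y,9),spot(s,a,b-10,14))
h=cv2.cvtColor(t,cv2.COLOR_BGR2HSV)
for n,(x,y) in dict(black=(288,158),blue=(325,160),red=(362,162),green=(398,164)).items():
    c=t[y,x].astype(int); p=np.abs(t.astype(int)-c).sum(2)<60
    nn,l,st,ce=cv2.connectedComponentsWithStats(p.astype(np.uint8)); i=l[y,x]
    print(n,ce[i],st[i],onz("top",*ce[i],.016))
E
python3 m.py
```

```text
[(array([211.7, 221.2]), np.int32(58)), (array([201.9, 220.2]), np.int32(42))] [(array([261.7, 119.3]), np.int32(406))]
[(array([288.2, 224.3]), np.int32(57))] [(array([270.7, 161.5]), np.int32(117)), (array([270.9, 170.2]), np.int32(42)), (array([269.8, 179.5]), np.int32(187))]
[(array([359.8, 234.5]), np.int32(26))] [(array([256.9, 225.8]), np.int32(49)), (array([268.7, 234.4]), np.int32(38)), (array([271.1, 243.5]), np.int32(89))]
[(array([431.4, 242.5]), np.int32(11))] [(array([253.8, 294.6]), np.int32(15)), (array([263.8, 297.5]), np.int32(33)), (array([268.1, 310.7]), np.int32(270))]
black [287.68432671 157.69094923] [276 146  24  24 453] [0.64003159 0.10026741 0.016     ]
blue [324.51555556 159.73555556] [313 148  24  24 450] [0.63763927 0.00534506 0.016     ]
red [361.29565217 161.77826087] [349 150  25  24 460] [ 0.63523916 -0.08978781  0.016     ]
green [397.60917031 163.83406114] [386 152  24  24 458] [ 0.63275808 -0.18405141  0.016     ]
```

View pics/crop.png

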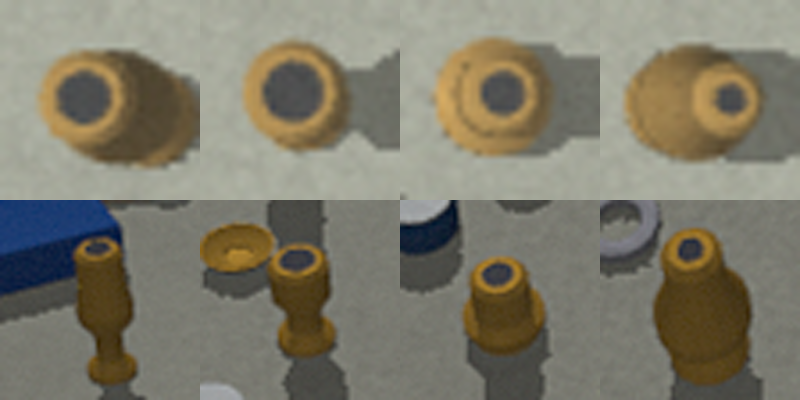

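The choice holds up. Left to right the crops show 108, 68, 48 and 88: the tall slim-waisted one, the spool, the short one with a bulge at the foot, and the pear with a slender top. Dark spots are visible on all four, at top pixels (202,220), (288,224), (360,234) and (431.5,242).

```bash
cat > tri.py <<'E'
from h import *
D={108:((202,220.1),(264,110.8)),68:((288.2,224.3),(270.9,170.2)),48:((359.8,234.5),(268.7,234.4)),88:((431.5,242.3),(263.8,297.5))}
for k,(a,b) in D.items():
    o,d=ray("top",*a);p,e=ray("side",*b)
    s=np.linalg.lstsq(np.c_[d,-e],p-o,rcond=None)[0]
    q,r=o+d*s[0],p+e*s[1]
    print(k,"tri",((q+r)/2).round(4),"gap",np.linalg.norm(q-r).round(4),"top@h",onz("top",*a,k/1e3).round(4),"side@h",onz("side",*b,k/1e3).round(4))
for n,x in (("finial",(242,154)),("canopy",(445,165))): print(n,onz("top",*x,.04))
t=cv2.imread("pics/side0.png")
# pads in side view
for n,(x,y) in dict(black=(344,177),blue=(352,204),red=(362,235),green=(373,272)).items():
    p=np.abs(t.astype(int)-t[y,x].astype(int)).sum(2)<45
    nn,l,st,ce=cv2.connectedComponentsWithStats(p.astype(np.uint8)); i=l[y,x]
    print(n,st[i],onz("side",*ce[i],.016).round(4))
E
python3 tri.py
```

```text
108 tri [0.4667 0.2857 0.108 ] gap 0.0001 top@h [0.4668 0.2857 0.108 ] side@h [0.4667 0.2857 0.108 ]
68 tri [0.4653 0.0899 0.0666] gap 0.0001 top@h [0.4652 0.0898 0.068 ] side@h [0.4654 0.0881 0.068 ]
48 tri [ 0.4459 -0.0853  0.0462] gap 0.001 top@h [ 0.4463 -0.0851  0.048 ] side@h [ 0.4454 -0.087   0.048 ]
88 tri [ 0.4299 -0.2513  0.0868] gap 0.0011 top@h [ 0.4304 -0.251   0.088 ] side@h [ 0.4294 -0.2521  0.088 ]
finial [0.6405236  0.21361188 0.04      ]
canopy [ 0.62829939 -0.30023579  0.04      ]
black [332 169  24  17 327] [0.6392 0.0947 0.016 ]
blue [339 194  27  19 400] [0.6371 0.0018 0.016 ]
red [347 223  29  23 523] [ 0.6345 -0.0925  0.016 ]
green [356 259  33  27 695] [ 0.6318 -0.1877  0.016 ]
```

Emit:
jog_arm(
  deltas=[
    {"gripper": 1, "offset": [0, 0, 0], "rotation": [0, 0, 8.45]},
    {"gripper": 1, "offset": [0, 0, 0], "rotation": [0, 0, 8.45]},
    {"gripper": 1, "offset": [0, 0, 0], "rotation": [0, 0, 8.45]},
    {"gripper": 1, "offset": [0, 0, 0], "rotation": [0, 0, 8.45]},
    {"gripper": 1, "offset": [0, 0, 0], "rotation": [0, 0, 8.45]},
    {"gripper": 1, "offset": [0, 0, 0], "rotation": [0, 0, 8.45]},
    {"gripper": 1, "offset": [0, 0, 0], "rotation": [0, 0, 8.45]},
    {"gripper": 1, "offset": [0, 0, 0], "rotation": [0, 0, 8.45]},
    {"gripper": 1, "offset": [0, 0, 0], "rotation": [0, 0, 0]},
  ],
)

```text
clock: 1.0
position: [0.2373, 0.578, 0.2104]
ee_rot: [0.708, 0.707, -0.0, 0.0]
ft_force: [-0.4, -0.1, 0.9]
grip_width: 1.004
grasp_force: 0.0
```

Emit:
jog_arm(
  deltas=[
    {"gripper": 1, "offset": [-0.02436, 0.01912, 0], "rotation": [0, 0, 0]},
    {"gripper": 1, "offset": [-0.02436, 0.01912, 0], "rotation": [0, 0, 0]},
    {"gripper": 1, "offset": [-0.02436, 0.01912, 0], "rotation": [0, 0, 0]},
    {"gripper": 1, "offset": [-0.02436, 0.01912, 0], "rotation": [0, 0, 0]},
    {"gripper": 1, "offset": [-0.02436, 0.01912, 0], "rotation": [0, 0, 0]},
    {"gripper": 1, "offset": [-0.02436, 0.01912, 0], "rotation": [0, 0, 0]},
    {"gripper": 1, "offset": [-0.02436, 0.01912, 0], "rotation": [0, 0, 0]},
    {"gripper": 1, "offset": [-0.02436, 0.01912, 0], "rotation": [0, 0, 0]},
    {"gripper": 1, "offset": [-0.02436, 0.01912, 0], "rotation": [0, 0, 0]},
    {"gripper": 1, "offset": [-0.02436, 0.01912, 0], "rotation": [0, 0, 0]},
    {"gripper": 1, "offset": [-0.02436, 0.01912, 0], "rotation": [0, 0, 0]},
    {"gripper": 1, "offset": [-0.02436, 0.01912, 0], "rotation": [0, 0, 0]},
    {"gripper": 1, "offset": [0, 0, 0], "rotation": [0, 0, 0]},
    {"gripper": 1, "offset": [0, 0, 0], "rotation": [0, 0, 0]},
  ],
)

```text
clock: 2.4
position: [0.4674, 0.2856, 0.2107]
ee_rot: [0.706, 0.708, -0.0, -0.0]
ft_force: [-0.1, 0.0, 0.1]
grip_width: 1.002
grasp_force: 0.0
```

Emit:
jog_arm(
  deltas=[
    {"gripper": 1, "offset": [0, -0.0005, 0.02], "rotation": [0, 0, 0]},
    {"gripper": 1, "offset": [0, 0, 0.02], "rotation": [0, 0, 0]},
    {"gripper": 1, "offset": [0, 0, 0.02], "rotation": [0, 0, 0]},
    {"gripper": 1, "offset": [0, 0, 0.02], "rotation": [0, 0, 0]},
    {"gripper": 1, "offset": [0, 0, 0.02], "rotation": [0, 0, 0]},
    {"gripper": 1, "offset": [0, 0, 0.0185], "rotation": [0, 0, 0]},
    {"gripper": 1, "offset": [0, 0, 0], "rotation": [0, 0, 0]},
    {"gripper": 0.6, "offset": [0, 0, 0], "rotation": [0, 0, 0]},
    {"gripper": 0.6, "offset": [0, 0, 0], "rotation": [0, 0, 0]},
    {"gripper": 0.6, "offset": [0, 0, 0], "rotation": [0, 0, 0]},
    {"gripper": 0.6, "offset": [0, 0, 0], "rotation": [0, 0, 0]},
  ],
  newtons=40,
)

```text
clock: 3.5
position: [0.4671, 0.2864, 0.093]
ee_rot: [0.707, 0.708, 0.001, -0.0]
ft_force: [-0.7, 0.6, 0.3]
grip_width: 0.597
grasp_force: 0.0
```

Run:
```python
from h import *
s=imaging.camera("side");t=imaging.camera("top")
a=cv2.resize(s[60:180,200:330],(520,480),interpolation=cv2.INTER_CUBIC);b=cv2.resize(t[190:250,170:205+30],(260,240),interpolation=cv2.INTER_CUBIC)
b=np.vstack([b,np.zeros((240,260,3),np.uint8)])
cv2.imwrite("pics/g1.png",np.hstack([a,b]))
x,y,z=manip.get_obs()["position"]
print(x,y,z,manip.get_obs()["grip_width"])
for dz in(.011,):
  for dx in(-.0255,.0255): print(proj("side",[x+dx,y,z-dz]))
```

```text
0.4669475142432632 0.28624550501718277 0.09273919375540554 0.5984527030102887
[255.51879531 120.40320662]
[274.7603906 118.4781977]
```

View pics/g1.png

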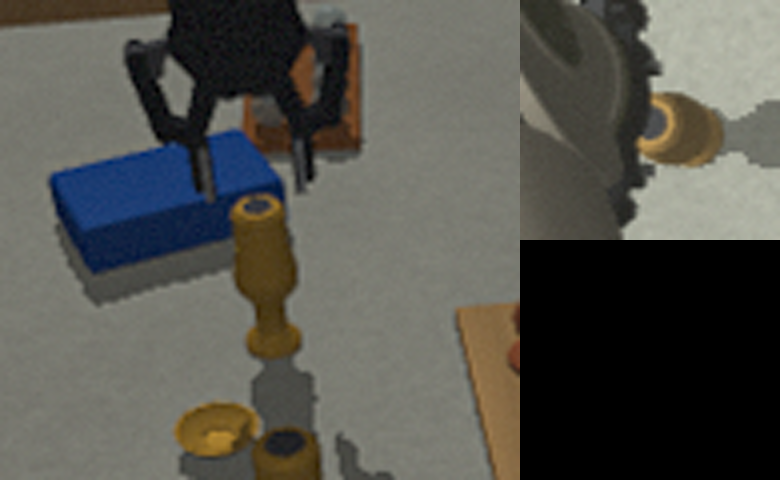

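The crop shows the jaws on both sides, with fingertips at about (252,109) and (275,107) and the stem's top spot at (264,111). I predicted the tips at rows 118 to 120, so the jaws look too high or too far behind. I'll resolve that with both views.

Run:
```python
from h import *
o=manip.get_obs();x,y,z=o["position"];print(o["position"],o["ee_rot"].round(4))
t=imaging.camera("top");s=imaging.camera("side")
a=cv2.resize(t[170:270,130:250],(480,400),interpolation=cv2.INTER_CUBIC);cv2.imwrite("pics/g2.png",a)
for h in(.092,.155,.2):
  print(h,[ (proj("top",[x+a,y+b,h]).round(1),proj("side",[x+a,y+b,h]).round(1)) for a,b in((0,0),(.0425,-.038),(-.0425,-.038),(.03,-.011))])
for r in ((252.5,109.5),(275,107.5)): print("tip if z=",[(h,onz("side",*r,h).round(3)) for h in(.08,.1,.12)])
```

```text
[0.46694751 0.28624551 0.09273919] [ 7.067e-01  7.076e-01  4.000e-04 -0.000e+00]
0.092 [(array([203.5, 220.6]), array([264.8, 116.1])), (array([220.9, 203. ]), array([282.3, 122.1])), (array([218.8, 239.2]), array([249. , 125.5])), (array([209. , 207.9]), array([276.5, 117.1]))]
0.155 [(array([196.4, 218.3]), array([262.1,  94.2])), (array([215. , 199.6]), array([280.4, 100. ])), (array([212.7, 238.2]), array([245.5, 103.3])), (array([202.3, 204.9]), array([274.3,  95.2]))]
0.2 [(array([190.8, 216.5]), array([260. ,  77.3])), (array([210.3, 196.9]), array([278.9,  82.8])), (array([207.8, 237.4]), array([242.8,  86.1])), (array([197. , 202.5]), array([272.7,  78.2]))]
tip if z= [(0.08, array([0.436, 0.347, 0.08 ])), (0.1, array([0.437, 0.312, 0.1  ])), (0.12, array([0.438, 0.277, 0.12 ]))]
tip if z= [(0.08, array([0.498, 0.346, 0.08 ])), (0.1, array([0.497, 0.311, 0.1  ])), (0.12, array([0.496, 0.276, 0.12 ]))]
```

View pics/g2.png

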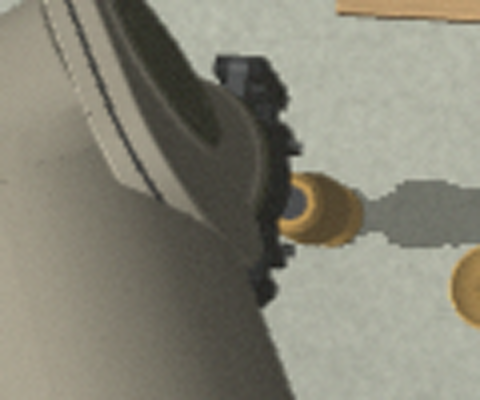

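Run:
```python
from h import *
p=np.array([.2373,.578,.2104]); ey=np.array([.380,.925,0]);ex=np.array([-.925,.38,0])
t=cv2.imread("pics/top0.png");s=cv2.imread("pics/side0.png")
a=cv2.resize(t[300:390,0:100],(400,360),interpolation=cv2.INTER_CUBIC);b=cv2.resize(s[0:90,120:220],(400,360),interpolation=cv2.INTER_CUBIC)
for zz,g in((-.011,0.0425),(.002,.0425),(-.011,.057),(.002,.057),(.03,.0425)):
  for k in(-1,1):
    q=p+ey*g*k+[0,0,zz]
    u=proj("top",q);v=proj("side",q);print(zz,g,k,u.round(1),v.round(1))
    if zz==-.011 and g==.0425:
      cv2.circle(a,tuple(int(i) for i in (u-[0,300])*4),4,(0,0,255),1);cv2.circle(b,tuple(int(i) for i in (v-[120,0])*4),4,(0,0,255),1)
cv2.imwrite("pics/g3.png",np.hstack([a,b]))
```

```text
-0.011 0.0425 -1 [ 55.7 335.5] [168.7  45.8]
-0.011 0.0425 1 [ 17.7 318.1] [182.9  34.9]
0.002 0.0425 -1 [ 51.9 336.7] [167.4  41.1]
0.002 0.0425 1 [ 13.3 319. ] [181.7  30.5]
-0.011 0.057 -1 [ 62.2 338.5] [166.1  47.7]
-0.011 0.057 1 [ 11.3 315.1] [185.1  33.2]
0.002 0.057 -1 [ 58.5 339.8] [164.8  43.1]
0.002 0.057 1 [  6.8 316. ] [184.   28.8]
0.03 0.0425 -1 [ 43.2 339.5] [164.5  31. ]
0.03 0.0425 1 [  3.4 321.2] [179.3  20.7]
```

View pics/g3.png

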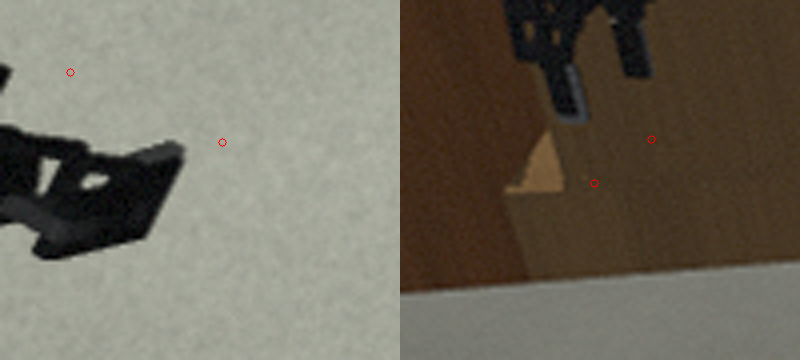

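At the start pose too, both views show the tips about 40 mm farther back than the nominal position. Some of that is the 13 mm swing-back when open, and about 30 mm is unexplained. A gentle closing here will tell: it stops at 0.42 if the pads are on the collar and closes further if they are above the top.

Emit:
jog_arm(
  deltas=[
    {"gripper": 0.5, "offset": [0, 0, 0], "rotation": [0, 0, 0]},
    {"gripper": 0.42, "offset": [0, 0, 0], "rotation": [0, 0, 0]},
    {"gripper": 0.36, "offset": [0, 0, 0], "rotation": [0, 0, 0]},
    {"gripper": 0.36, "offset": [0, 0, 0], "rotation": [0, 0, 0]},
  ],
  newtons=20,
)

```text
clock: 4.1
position: [0.4667, 0.2861, 0.0923]
ee_rot: [0.707, 0.707, -0.0, -0.0]
ft_force: [-0.5, -0.6, 0.3]
grip_width: 0.362
grasp_force: 0.0
```

Run:
```python
from h import *
s=imaging.camera("side")
cv2.imwrite("pics/g4.png",cv2.resize(s[70:150,215:315],(600,480),interpolation=cv2.INTER_CUBIC))
```

```text
(no output)
```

View pics/g4.png

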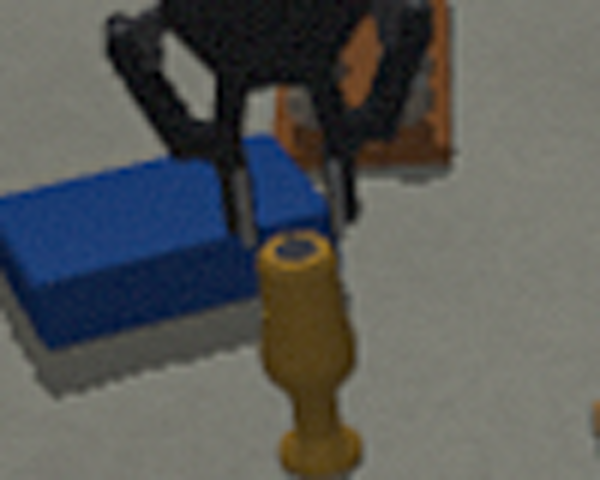

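The jaws closed to 0.36 (31 mm) with no contact, and the picture shows them level with the stem's top, tips at about (256,111) and (271,110). So the real tips sit about 33 mm higher than reported. I'll open, go 30 mm lower, and look again.

Emit:
jog_arm(
  deltas=[
    {"gripper": 0.7, "offset": [0, 0, 0], "rotation": [0, 0, 0]},
    {"gripper": 0.7, "offset": [0, 0, 0], "rotation": [0, 0, 0]},
    {"gripper": 0.7, "offset": [0, 0, 0], "rotation": [0, 0, 0]},
    {"gripper": 0.7, "offset": [0, 0, 0.01], "rotation": [0, 0, 0]},
    {"gripper": 0.7, "offset": [0, 0, 0.01], "rotation": [0, 0, 0]},
    {"gripper": 0.7, "offset": [0, 0, 0.01], "rotation": [0, 0, 0]},
    {"gripper": 0.7, "offset": [0, 0, 0], "rotation": [0, 0, 0]},
    {"gripper": 0.7, "offset": [0, 0, 0], "rotation": [0, 0, 0]},
  ],
)

```text
clock: 4.95
position: [0.4666, 0.2859, 0.0618]
ee_rot: [0.707, 0.707, -0.0, -0.0]
ft_force: [0.8, 0.9, 0.3]
grip_width: 0.701
grasp_force: 0.0
```

Run:
```python
from h import *
s=imaging.camera("side");t=imaging.camera("top")
a=cv2.resize(s[70:150,225:305],(400,400),interpolation=cv2.INTER_CUBIC);b=cv2.resize(t[190:250,180:240],(400,400),interpolation=cv2.INTER_CUBIC)
cv2.imwrite("pics/g5.png",np.hstack([a,b]))
```

```text
(no output)
```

View pics/g5.png

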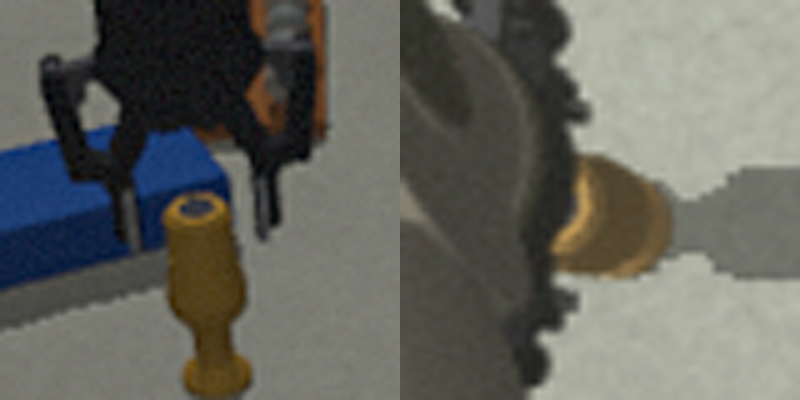

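The tips now flank the collar, at about (252,120) and (278,118). In both views that puts them at z ≈ 0.09 and y ≈ 0.286, centred on the piece. Closing.

Emit:
jog_arm(
  deltas=[
    {"gripper": 0.5, "offset": [0, 0, 0.003], "rotation": [0, 0, 0]},
    {"gripper": 0.4, "offset": [0, 0, 0], "rotation": [0, 0, 0]},
    {"gripper": 0.3, "offset": [0, 0, 0], "rotation": [0, 0, 0]},
    {"gripper": 0.3, "offset": [0, 0, 0], "rotation": [0, 0, 0]},
    {"gripper": 0.3, "offset": [0, 0, 0], "rotation": [0, 0, 0]},
    {"gripper": 0.3, "offset": [0, 0, 0], "rotation": [0, 0, 0]},
  ],
  newtons=50,
)

```text
clock: 5.65
position: [0.4668, 0.2862, 0.0595]
ee_rot: [0.707, 0.708, 0.0, -0.0]
ft_force: [-0.4, 0.2, 2.0]
grip_width: 0.401
grasp_force: 50.4
```

Emit:
jog_arm(
  deltas=[
    {"gripper": 0.3, "offset": [0, 0, -0.005], "rotation": [0, 0, 0]},
    {"gripper": 0.3, "offset": [0, 0, -0.01], "rotation": [0, 0, 0]},
    {"gripper": 0.3, "offset": [0, 0, -0.015], "rotation": [0, 0, 0]},
    {"gripper": 0.3, "offset": [0, 0, 0], "rotation": [0, 0, 0]},
    {"gripper": 0.3, "offset": [0, 0, 0], "rotation": [0, 0, 0]},
  ],
)

```text
clock: 6.15
position: [0.4669, 0.2862, 0.0895]
ee_rot: [0.707, 0.708, 0.0, -0.0]
ft_force: [0.2, 0.7, -4.1]
grip_width: 0.4
grasp_force: 50.3
```

Run:
```python
from h import *
s=imaging.camera("side")
cv2.imwrite("pics/g6.png",cv2.resize(s[60:160,215:315],(500,500),interpolation=cv2.INTER_CUBIC))
print(manip.get_obs()["ft_force"],manip.get_obs()["torque"])
```

```text
[-0.07637476 -0.02830762 -3.41850604] [-0.02605945  0.03679975 -0.02495045]
```

View pics/g6.png

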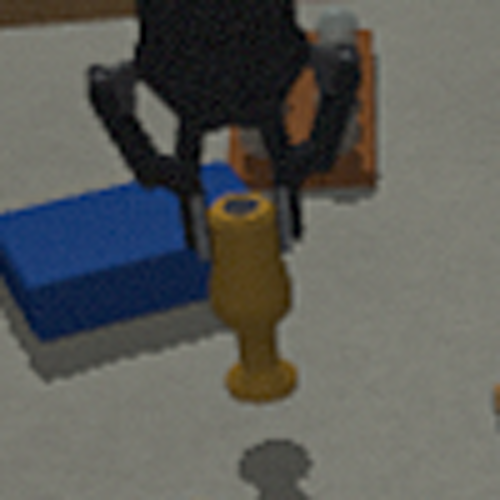

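The piece is lifted and hangs upright at (260,135), free of the table. Now I carry it to green.

Emit:
jog_arm(
  deltas=[
    {"gripper": 0.3, "offset": [0, 0, -0.02], "rotation": [0, 0, 0]},
    {"gripper": 0.3, "offset": [0, 0, -0.03], "rotation": [0, 0, 0]},
    {"gripper": 0.3, "offset": [0, 0, -0.03], "rotation": [0, 0, 0]},
    {"gripper": 0.3, "offset": [-0.01, 0.004, -0.01], "rotation": [0, 0, 0]},
    {"gripper": 0.3, "offset": [-0.02, 0.007, 0], "rotation": [0, 0, 0]},
    {"gripper": 0.3, "offset": [-0.03, 0.0105, 0], "rotation": [0, 0, 0]},
    {"gripper": 0.3, "offset": [-0.03, 0.0105, 0], "rotation": [0, 0, 0]},
    {"gripper": 0.3, "offset": [-0.03, 0.0105, 0], "rotation": [0, 0, 0]},
    {"gripper": 0.3, "offset": [-0.03, 0.0105, 0], "rotation": [0, 0, 0]},
    {"gripper": 0.3, "offset": [-0.03, 0.0105, 0], "rotation": [0, 0, 0]},
    {"gripper": 0.3, "offset": [-0.03, 0.0105, 0], "rotation": [0, 0, 0]},
    {"gripper": 0.3, "offset": [-0.03, 0.0105, 0], "rotation": [0, 0, 0]},
    {"gripper": 0.3, "offset": [-0.03, 0.0105, 0], "rotation": [0, 0, 0]},
    {"gripper": 0.3, "offset": [-0.03, 0.0105, 0], "rotation": [0, 0, 0]},
    {"gripper": 0.3, "offset": [-0.03, 0.0105, 0], "rotation": [0, 0, 0]},
    {"gripper": 0.3, "offset": [-0.03, 0.0105, 0], "rotation": [0, 0, 0]},
    {"gripper": 0.3, "offset": [-0.03, 0.0105, 0], "rotation": [0, 0, 0]},
    {"gripper": 0.3, "offset": [-0.03, 0.0105, 0], "rotation": [0, 0, 0]},
    {"gripper": 0.3, "offset": [-0.02, 0.007, 0], "rotation": [0, 0, 0]},
    {"gripper": 0.3, "offset": [0, 0, 0], "rotation": [0, 0, 0]},
  ],
)

```text
clock: 8.2
position: [0.6206, -0.1589, 0.1775]
ee_rot: [0.709, 0.706, -0.002, 0.0]
ft_force: [-0.5, 0.5, -4.3]
grip_width: 0.403
grasp_force: 50.8
```

Emit:
jog_arm(
  deltas=[
    {"gripper": 0.3, "offset": [-0.016, 0.006, 0.01], "rotation": [0, 0, 0]},
    {"gripper": 0.3, "offset": [-0.0155, 0.005, 0.02], "rotation": [0, 0, 0]},
    {"gripper": 0.3, "offset": [0, 0, 0.02], "rotation": [0, 0, 0]},
    {"gripper": 0.3, "offset": [0, 0, 0.015], "rotation": [0, 0, 0]},
    {"gripper": 0.3, "offset": [0, 0, 0.01], "rotation": [0, 0, 0]},
    {"gripper": 0.3, "offset": [0, 0, 0], "rotation": [0, 0, 0]},
    {"gripper": 0.3, "offset": [0, 0, 0], "rotation": [0, 0, 0]},
    {"gripper": 0.3, "offset": [0, 0, 0], "rotation": [0, 0, 0]},
  ],
)

```text
clock: 9.0
position: [0.6334, -0.1852, 0.1054]
ee_rot: [0.707, 0.708, 0.001, 0.001]
ft_force: [-0.0, -0.5, -3.5]
grip_width: 0.402
grasp_force: 50.8
```

Run:
```python
from h import *
s=imaging.camera("side");t=imaging.camera("top");print(manip.get_obs()["position"])
a=cv2.resize(s[190:290,325:425],(400,400),interpolation=cv2.INTER_CUBIC);b=cv2.resize(t[130:190,365:425],(400,400),interpolation=cv2.INTER_CUBIC)
cv2.imwrite("pics/g7.png",np.hstack([a,b]))
```

```text
[ 0.6333188  -0.1852396   0.10524029]
```

View pics/g7.png

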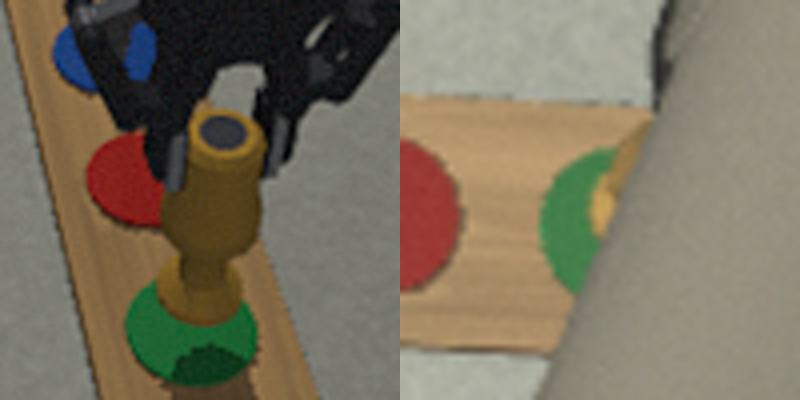

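The piece hovers over the green disc with its foot at about (375,266). Next I check this against the prediction and lower it.

Run:
```python
from h import *
for z in(.03,.046,.06): print(proj("side",[.6333,-.2052,z]),proj("side",[.6333,-.1852,z+.108-.046+.0]),"spot",proj("side",[.6333,-.1852,z+.108]))
```

```text
[376.48238429 275.28377205] [376.73913459 245.48738252] spot [379.45706637 228.08976545]
[377.35546909 270.15312501] [377.65441504 239.62862666] spot [380.46780404 221.61998309]
[378.14305821 265.52488977] [378.48115807 234.33660319] spot [381.38225952 215.76650791]
```

Emit:
jog_arm(
  deltas=[
    {"gripper": 0.3, "offset": [0, -0.001, 0.01], "rotation": [0, 0, 0]},
    {"gripper": 0.3, "offset": [0, 0, 0.008], "rotation": [0, 0, 0]},
    {"gripper": 0.3, "offset": [0, 0, 0.005], "rotation": [0, 0, 0]},
    {"gripper": 0.3, "offset": [0, 0, 0.002], "rotation": [0, 0, 0]},
    {"gripper": 0.3, "offset": [0, 0, 0], "rotation": [0, 0, 0]},
    {"gripper": 0.3, "offset": [0, 0, 0], "rotation": [0, 0, 0]},
  ],
)

```text
clock: 9.7
position: [0.632, -0.1853, 0.0795]
ee_rot: [0.707, 0.707, 0.0, 0.0]
ft_force: [0.1, 0.1, -3.3]
grip_width: 0.398
grasp_force: 50.9
```

Emit:
jog_arm(
  deltas=[
    {"gripper": 0.3, "offset": [0, 0, 0.002], "rotation": [0, 0, 0]},
    {"gripper": 0.3, "offset": [0, 0, 0.001], "rotation": [0, 0, 0]},
    {"gripper": 0.3, "offset": [0, 0, 0], "rotation": [0, 0, 0]},
  ],
)

```text
clock: 10.0
position: [0.6317, -0.1851, 0.0761]
ee_rot: [0.707, 0.708, -0.0, -0.0]
ft_force: [-0.1, -0.7, -3.2]
grip_width: 0.401
grasp_force: 50.9
```

Emit:
jog_arm(
  deltas=[
    {"gripper": 0.3, "offset": [0, 0, 0.001], "rotation": [0, 0, 0]},
    {"gripper": 0.3, "offset": [0, 0, 0], "rotation": [0, 0, 0]},
  ],
)

```text
clock: 10.2
position: [0.632, -0.1853, 0.0756]
ee_rot: [0.707, 0.708, 0.0, 0.0]
ft_force: [0.2, 0.4, -0.8]
grip_width: 0.4
grasp_force: 51.0
```

The foot touches at 0.0756, as predicted. Now I release, rise and move over to stem_88.

Emit:
jog_arm(
  deltas=[
    {"gripper": 0.5, "offset": [0, 0, 0], "rotation": [0, 0, 0]},
    {"gripper": 0.65, "offset": [0, 0, 0], "rotation": [0, 0, 0]},
    {"gripper": 0.8, "offset": [0, 0, 0], "rotation": [0, 0, 0]},
    {"gripper": 0.8, "offset": [0, 0, 0], "rotation": [0, 0, 0]},
    {"gripper": 0.8, "offset": [0, 0, -0.02], "rotation": [0, 0, 0]},
    {"gripper": 0.8, "offset": [0, 0, -0.03], "rotation": [0, 0, 0]},
    {"gripper": 0.8, "offset": [0, 0, -0.03], "rotation": [0, 0, 0]},
    {"gripper": 0.8, "offset": [-0.00825, -0.02525, 0], "rotation": [0, 0, 0]},
    {"gripper": 0.8, "offset": [-0.00825, -0.02525, 0], "rotation": [0, 0, 0]},
    {"gripper": 0.8, "offset": [-0.00825, -0.02525, 0], "rotation": [0, 0, 0]},
    {"gripper": 0.8, "offset": [-0.00825, -0.02525, 0], "rotation": [0, 0, 0]},
    {"gripper": 0.8, "offset": [-0.00825, -0.02525, 0], "rotation": [0, 0, 0]},
    {"gripper": 0.8, "offset": [-0.00825, -0.02525, 0], "rotation": [0, 0, 0]},
    {"gripper": 0.8, "offset": [-0.00825, -0.02525, 0], "rotation": [0, 0, 0]},
    {"gripper": 0.8, "offset": [-0.00825, -0.02525, 0], "rotation": [0, 0, 0]},
    {"gripper": 0.8, "offset": [0, 0, 0], "rotation": [0, 0, 0]},
    {"gripper": 0.8, "offset": [0, 0, 0], "rotation": [0, 0, 0]},
  ],
)

```text
clock: 11.9
position: [0.4301, -0.2514, 0.1557]
ee_rot: [0.707, 0.707, 0.001, 0.0]
ft_force: [1.0, 0.1, -0.9]
grip_width: 0.803
grasp_force: 0.0
```

Run:
```python
from h import *
s=imaging.camera("side");t=imaging.camera("top")
a=cv2.resize(s[170:350,225:425],(444,400),interpolation=cv2.INTER_CUBIC);b=cv2.resize(t[130:210,365:435],(350,400),interpolation=cv2.INTER_CUBIC)
cv2.imwrite("pics/g8.png",np.hstack([a,b]))
```

```text
(no output)
```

View pics/g8.png

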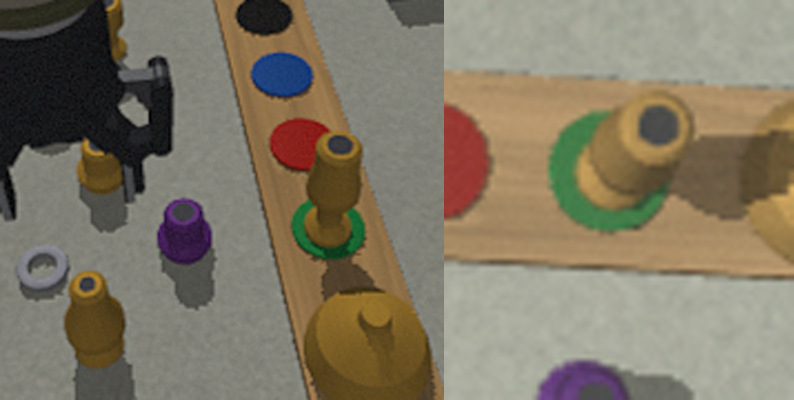

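stem_108 stands on green with the disc visible all round its foot at side (373,275). The jaws hang over stem_88, whose top is at (264,298). Descend and grip.

Emit:
jog_arm(
  deltas=[
    {"gripper": 0.8, "offset": [0, 0, 0.02], "rotation": [0, 0, 0]},
    {"gripper": 0.8, "offset": [0, 0, 0.025], "rotation": [0, 0, 0]},
    {"gripper": 0.8, "offset": [0, 0, 0.025], "rotation": [0, 0, 0]},
    {"gripper": 0.8, "offset": [0, 0, 0.025], "rotation": [0, 0, 0]},
    {"gripper": 0.7, "offset": [0, 0, 0.015], "rotation": [0, 0, 0]},
    {"gripper": 0.6, "offset": [0, 0, 0.006], "rotation": [0, 0, 0]},
    {"gripper": 0.5, "offset": [0, 0, 0], "rotation": [0, 0, 0]},
    {"gripper": 0.4, "offset": [0, 0, 0], "rotation": [0, 0, 0]},
    {"gripper": 0.3, "offset": [0, 0, 0], "rotation": [0, 0, 0]},
    {"gripper": 0.2, "offset": [0, 0, 0], "rotation": [0, 0, 0]},
    {"gripper": 0.2, "offset": [0, 0, 0], "rotation": [0, 0, 0]},
    {"gripper": 0.2, "offset": [0, 0, 0], "rotation": [0, 0, 0]},
    {"gripper": 0.2, "offset": [0, 0, 0], "rotation": [0, 0, 0]},
  ],
  newtons=50,
)

```text
clock: 13.3
position: [0.4306, -0.2517, 0.0403]
ee_rot: [0.707, 0.708, 0.001, 0.001]
ft_force: [-1.1, 0.3, 7.0]
grip_width: 0.306
grasp_force: 49.2
```

Emit:
jog_arm(
  deltas=[
    {"gripper": 0.2, "offset": [0, 0, -0.01], "rotation": [0, 0, 0]},
    {"gripper": 0.2, "offset": [0, 0, -0.03], "rotation": [0, 0, 0]},
    {"gripper": 0.2, "offset": [0, 0, -0.03], "rotation": [0, 0, 0]},
    {"gripper": 0.2, "offset": [0, 0, -0.03], "rotation": [0, 0, 0]},
    {"gripper": 0.2, "offset": [0.0268, 0.0117, 0], "rotation": [0, 0, 0]},
    {"gripper": 0.2, "offset": [0.0268, 0.0117, 0], "rotation": [0, 0, 0]},
    {"gripper": 0.2, "offset": [0.0268, 0.0117, 0], "rotation": [0, 0, 0]},
    {"gripper": 0.2, "offset": [0.0268, 0.0117, 0], "rotation": [0, 0, 0]},
    {"gripper": 0.2, "offset": [0.0268, 0.0117, 0], "rotation": [0, 0, 0]},
    {"gripper": 0.2, "offset": [0.0268, 0.0117, 0], "rotation": [0, 0, 0]},
    {"gripper": 0.2, "offset": [0, 0.0268, 0], "rotation": [0, 0, 0]},
    {"gripper": 0.2, "offset": [0, 0.0268, 0], "rotation": [0, 0, 0]},
    {"gripper": 0.2, "offset": [0, 0.0268, 0], "rotation": [0, 0, 0]},
    {"gripper": 0.2, "offset": [0, 0.0268, 0], "rotation": [0, 0, 0]},
    {"gripper": 0.2, "offset": [0, 0.0268, 0], "rotation": [0, 0, 0]},
    {"gripper": 0.2, "offset": [0, 0, 0], "rotation": [0, 0, 0]},
    {"gripper": 0.2, "offset": [0, 0, 0.02], "rotation": [0, 0, 0]},
    {"gripper": 0.2, "offset": [0, 0, 0.02], "rotation": [0, 0, 0]},
    {"gripper": 0.2, "offset": [0, 0, 0.02], "rotation": [0, 0, 0]},
    {"gripper": 0.2, "offset": [0, 0, 0], "rotation": [0, 0, 0]},
  ],
)

```text
clock: 15.3
position: [0.6316, -0.09, 0.077]
ee_rot: [0.707, 0.708, -0.002, -0.002]
ft_force: [0.0, -0.1, -3.1]
grip_width: 0.308
grasp_force: 50.3
```

Emit:
jog_arm(
  deltas=[
    {"gripper": 0.2, "offset": [0, 0, 0.01], "rotation": [0, 0, 0]},
    {"gripper": 0.2, "offset": [0, 0, 0.006], "rotation": [0, 0, 0]},
    {"gripper": 0.2, "offset": [0, 0, 0.002], "rotation": [0, 0, 0]},
    {"gripper": 0.2, "offset": [0, 0, 0], "rotation": [0, 0, 0]},
    {"gripper": 0.2, "offset": [0, 0, 0], "rotation": [0, 0, 0]},
  ],
)

```text
clock: 15.8
position: [0.6342, -0.0905, 0.0618]
ee_rot: [0.707, 0.707, 0.0, 0.0]
ft_force: [-0.2, -0.2, -3.3]
grip_width: 0.308
grasp_force: 50.4
```

Run:
```python
from h import *
o=manip.get_obs();x,y,z=o["position"];s=imaging.camera("side");print(o["position"],o["ft_force"],o["joint_pos"].round(2))
zb=z-.0403; u=proj("side",[x,y,zb+.088]); print(u)
X,Y=u.astype(int);p=s[Y-10:Y+11,X-10:X+11].max(2)
n,l,st,c=cv2.connectedComponentsWithStats((p<100).astype(np.uint8))
print([(c[i]+[X-10,Y-10],st[i][4]) for i in range(1,n) if st[i][4]>5])
```

```text
[ 0.6341573  -0.09047438  0.06177184] [-0.23542134 -0.15446027 -3.29851412] [-0.32  0.52  0.51  1.61 -0.28  1.09  0.27]
[364.03920278 201.52208817]
[(array([363.86868687, 202.22895623]), np.int32(297)), (array([363.61904762, 201.57142857]), np.int32(21))]
```

The spot is at (363.6,201.6), matching the prediction. Lowering to contact.

Emit:
jog_arm(
  deltas=[
    {"gripper": 0.2, "offset": [0, 0, 0.003], "rotation": [0, 0, 0]},
    {"gripper": 0.2, "offset": [0, 0, 0.001], "rotation": [0, 0, 0]},
    {"gripper": 0.2, "offset": [0, 0, 0.001], "rotation": [0, 0, 0]},
    {"gripper": 0.2, "offset": [0, 0, 0], "rotation": [0, 0, 0]},
  ],
)

```text
clock: 16.25
position: [0.6339, -0.0904, 0.0565]
ee_rot: [0.707, 0.708, 0.0, -0.0]
ft_force: [-1.5, 0.4, -0.5]
grip_width: 0.307
grasp_force: 50.6
```

Emit:
jog_arm(
  deltas=[
    {"gripper": 0.4, "offset": [0, 0, 0], "rotation": [0, 0, 0]},
    {"gripper": 0.6, "offset": [0, 0, 0], "rotation": [0, 0, 0]},
    {"gripper": 0.8, "offset": [0, 0, 0], "rotation": [0, 0, 0]},
    {"gripper": 0.8, "offset": [0, 0, 0], "rotation": [0, 0, 0]},
    {"gripper": 0.8, "offset": [0, 0, -0.02], "rotation": [0, 0, 0]},
    {"gripper": 0.8, "offset": [0, 0, -0.03], "rotation": [0, 0, 0]},
    {"gripper": 0.8, "offset": [0, 0, -0.04], "rotation": [0, 0, 0]},
    {"gripper": 0.8, "offset": [0.01993, -0.01874, 0], "rotation": [0, 0, 0]},
    {"gripper": 0.8, "offset": [0.01993, -0.01874, 0], "rotation": [0, 0, 0]},
    {"gripper": 0.8, "offset": [0.01993, -0.01874, 0], "rotation": [0, 0, 0]},
    {"gripper": 0.8, "offset": [0.01993, -0.01874, 0], "rotation": [0, 0, 0]},
    {"gripper": 0.8, "offset": [0.01993, -0.01874, 0], "rotation": [0, 0, 0]},
    {"gripper": 0.8, "offset": [0.01993, -0.01874, 0], "rotation": [0, 0, 0]},
    {"gripper": 0.8, "offset": [0.01993, -0.01874, 0], "rotation": [0, 0, 0]},
    {"gripper": 0.8, "offset": [0.01993, -0.01874, 0], "rotation": [0, 0, 0]},
    {"gripper": 0.8, "offset": [0.01993, -0.01874, 0], "rotation": [0, 0, 0]},
    {"gripper": 0.8, "offset": [0, 0, 0], "rotation": [0, 0, 0]},
    {"gripper": 0.8, "offset": [0, 0, 0], "rotation": [0, 0, 0]},
  ],
)

```text
clock: 18.05
position: [0.4652, 0.0889, 0.1466]
ee_rot: [0.706, 0.708, 0.0, 0.0]
ft_force: [0.6, -0.6, 0.2]
grip_width: 0.799
grasp_force: 0.0
```

```bash
cat > spot.py <<'E'
from h import *
import sys
o=manip.get_obs();s=imaging.camera("side");print(o["position"],o["ft_force"])
x,y,z=map(float,sys.argv[1:]);u=proj("side",[x,y,z]);print(u)
X,Y=u.astype(int);p=s[Y-12:Y+13,X-12:X+13].max(2)
n,l,st,c=cv2.connectedComponentsWithStats((p<85).astype(np.uint8))
print([(c[i].round(1)+[X-12,Y-12],st[i][4]) for i in range(1,n) if st[i][4]>5])
E
python3 spot.py .634 -.0905 .104
```

```text
[0.46516149 0.08890566 0.1465851 ] [ 0.58825522 -0.63247776  0.15091663]
[363.74792269 203.57527298]
[(array([363.1, 203.7]), np.int32(16)), (array([361.6, 212.1]), np.int32(91))]
```

stem_88 is standing, with its spot at the expected pixel. Now stem_68.

Emit:
jog_arm(
  deltas=[
    {"gripper": 0.8, "offset": [0, 0, 0.02], "rotation": [0, 0, 0]},
    {"gripper": 0.8, "offset": [0, 0, 0.025], "rotation": [0, 0, 0]},
    {"gripper": 0.8, "offset": [0, 0, 0.025], "rotation": [0, 0, 0]},
    {"gripper": 0.8, "offset": [0, 0, 0.025], "rotation": [0, 0, 0]},
    {"gripper": 0.8, "offset": [0, 0, 0.02], "rotation": [0, 0, 0]},
    {"gripper": 0.7, "offset": [0, 0, 0.012], "rotation": [0, 0, 0]},
    {"gripper": 0.6, "offset": [0, 0, 0], "rotation": [0, 0, 0]},
    {"gripper": 0.5, "offset": [0, 0, 0], "rotation": [0, 0, 0]},
    {"gripper": 0.4, "offset": [0, 0, 0], "rotation": [0, 0, 0]},
    {"gripper": 0.35, "offset": [0, 0, 0], "rotation": [0, 0, 0]},
    {"gripper": 0.35, "offset": [0, 0, 0], "rotation": [0, 0, 0]},
    {"gripper": 0.35, "offset": [0, 0, 0], "rotation": [0, 0, 0]},
  ],
  newtons=50,
)

```text
clock: 19.3
position: [0.4658, 0.0888, 0.0204]
ee_rot: [0.707, 0.707, 0.001, 0.0]
ft_force: [-1.9, -1.7, 7.3]
grip_width: 0.448
grasp_force: 51.2
```

Emit:
jog_arm(
  deltas=[
    {"gripper": 0.35, "offset": [0, 0, -0.01], "rotation": [0, 0, 0]},
    {"gripper": 0.35, "offset": [0, 0, -0.025], "rotation": [0, 0, 0]},
    {"gripper": 0.35, "offset": [0, 0, -0.03], "rotation": [0, 0, 0]},
    {"gripper": 0.35, "offset": [0, 0, -0.025], "rotation": [0, 0, 0]},
    {"gripper": 0.35, "offset": [-0.0211, 0.016, 0], "rotation": [0, 0, 0]},
    {"gripper": 0.35, "offset": [-0.0211, 0.016, 0], "rotation": [0, 0, 0]},
    {"gripper": 0.35, "offset": [-0.0211, 0.016, 0], "rotation": [0, 0, 0]},
    {"gripper": 0.35, "offset": [-0.0212, 0.016, 0], "rotation": [0, 0, 0]},
    {"gripper": 0.35, "offset": [0, 0.027, 0], "rotation": [0, 0, 0]},
    {"gripper": 0.35, "offset": [0, 0.027, 0], "rotation": [0, 0, 0]},
    {"gripper": 0.35, "offset": [0, 0.027, 0], "rotation": [0, 0, 0]},
    {"gripper": 0.35, "offset": [0, 0.027, 0], "rotation": [0, 0, 0]},
    {"gripper": 0.35, "offset": [0, 0, 0], "rotation": [0, 0, 0]},
    {"gripper": 0.35, "offset": [0, 0, 0.02], "rotation": [0, 0, 0]},
    {"gripper": 0.35, "offset": [0, 0, 0.025], "rotation": [0, 0, 0]},
    {"gripper": 0.35, "offset": [0, 0, 0.015], "rotation": [0, 0, 0]},
    {"gripper": 0.35, "offset": [0, 0, 0.007], "rotation": [0, 0, 0]},
    {"gripper": 0.35, "offset": [0, 0, 0], "rotation": [0, 0, 0]},
    {"gripper": 0.35, "offset": [0, 0, 0], "rotation": [0, 0, 0]},
  ],
)

```text
clock: 21.2
position: [0.6377, 0.0045, 0.0434]
ee_rot: [0.707, 0.708, 0.001, 0.0]
ft_force: [0.2, -0.4, -1.3]
grip_width: 0.447
grasp_force: 51.1
```

```bash
python3 spot.py .637 .0045 .091
```

```text
[0.63767431 0.00446801 0.04335327] [ 0.22198896 -0.3599404  -1.32258506]
[353.14690508 177.0681452 ]
[(array([351.7, 177.8]), np.int32(341)), (array([353.2, 177.4]), np.int32(52))]
```

Emit:
jog_arm(
  deltas=[
    {"gripper": 0.35, "offset": [0, 0, 0.003], "rotation": [0, 0, 0]},
    {"gripper": 0.35, "offset": [0, 0, 0.002], "rotation": [0, 0, 0]},
    {"gripper": 0.35, "offset": [0, 0, 0.001], "rotation": [0, 0, 0]},
    {"gripper": 0.35, "offset": [0, 0, 0], "rotation": [0, 0, 0]},
    {"gripper": 0.35, "offset": [0, 0, 0], "rotation": [0, 0, 0]},
  ],
)

```text
clock: 21.75
position: [0.6372, 0.0045, 0.0365]
ee_rot: [0.707, 0.708, 0.0, -0.0]
ft_force: [-1.6, 0.1, 2.2]
grip_width: 0.448
grasp_force: 51.4
```

Emit:
jog_arm(
  deltas=[
    {"gripper": 0.5, "offset": [0, 0, 0], "rotation": [0, 0, 0]},
    {"gripper": 0.65, "offset": [0, 0, 0], "rotation": [0, 0, 0]},
    {"gripper": 0.8, "offset": [0, 0, 0], "rotation": [0, 0, 0]},
    {"gripper": 0.8, "offset": [0, 0, 0], "rotation": [0, 0, 0]},
    {"gripper": 0.8, "offset": [0, 0, -0.02], "rotation": [0, 0, 0]},
    {"gripper": 0.8, "offset": [0, 0, -0.03], "rotation": [0, 0, 0]},
    {"gripper": 0.8, "offset": [0, 0, -0.04], "rotation": [0, 0, 0]},
    {"gripper": 0.8, "offset": [-0.0113, -0.0239, 0], "rotation": [0, 0, 0]},
    {"gripper": 0.8, "offset": [-0.0113, -0.0239, 0], "rotation": [0, 0, 0]},
    {"gripper": 0.8, "offset": [-0.0113, -0.0239, 0], "rotation": [0, 0, 0]},
    {"gripper": 0.8, "offset": [-0.0113, -0.0239, 0], "rotation": [0, 0, 0]},
    {"gripper": 0.8, "offset": [-0.0113, -0.0239, 0], "rotation": [0, 0, 0]},
    {"gripper": 0.8, "offset": [-0.0113, -0.0239, 0], "rotation": [0, 0, 0]},
    {"gripper": 0.8, "offset": [-0.0113, -0.0239, 0], "rotation": [0, 0, 0]},
    {"gripper": 0.8, "offset": [-0.0113, -0.0239, 0], "rotation": [0, 0, 0]},
    {"gripper": 0.8, "offset": [0, 0, 0], "rotation": [0, 0, 0]},
    {"gripper": 0.8, "offset": [0, 0, 0], "rotation": [0, 0, 0]},
  ],
)

```text
clock: 23.45
position: [0.4463, -0.086, 0.1267]
ee_rot: [0.707, 0.707, 0.001, 0.0]
ft_force: [1.3, -0.7, -0.5]
grip_width: 0.802
grasp_force: 0.0
```

```bash
python3 spot.py .637 .0045 .084
```

```text
[ 0.44628327 -0.08604018  0.12665113] [ 1.32936999 -0.71113048 -0.46771307]
[352.96509931 179.54719729]
[(array([347.5, 179.7]), np.int32(232)), (array([352.9, 179.9]), np.int32(55))]
```

stem_68 is standing. Now stem_48.

Emit:
jog_arm(
  deltas=[
    {"gripper": 0.8, "offset": [0, 0, 0.02], "rotation": [0, 0, 0]},
    {"gripper": 0.8, "offset": [0, 0, 0.025], "rotation": [0, 0, 0]},
    {"gripper": 0.8, "offset": [0, 0, 0.025], "rotation": [0, 0, 0]},
    {"gripper": 0.8, "offset": [0, 0, 0.025], "rotation": [0, 0, 0]},
    {"gripper": 0.8, "offset": [0, 0, 0.02], "rotation": [0, 0, 0]},
    {"gripper": 0.7, "offset": [0, 0, 0.01], "rotation": [0, 0, 0]},
    {"gripper": 0.6, "offset": [0, 0, 0], "rotation": [0, 0, 0]},
    {"gripper": 0.5, "offset": [0, 0, 0], "rotation": [0, 0, 0]},
    {"gripper": 0.4, "offset": [0, 0, 0], "rotation": [0, 0, 0]},
    {"gripper": 0.3, "offset": [0, 0, 0], "rotation": [0, 0, 0]},
    {"gripper": 0.3, "offset": [0, 0, 0], "rotation": [0, 0, 0]},
    {"gripper": 0.3, "offset": [0, 0, 0], "rotation": [0, 0, 0]},
  ],
  newtons=50,
)

```text
clock: 24.7
position: [0.4468, -0.0861, 0.0025]
ee_rot: [0.707, 0.708, 0.001, 0.0]
ft_force: [-1.9, 0.1, 6.9]
grip_width: 0.376
grasp_force: 49.1
```

Emit:
jog_arm(
  deltas=[
    {"gripper": 0.3, "offset": [0, 0, -0.01], "rotation": [0, 0, 0]},
    {"gripper": 0.3, "offset": [0, 0, -0.025], "rotation": [0, 0, 0]},
    {"gripper": 0.3, "offset": [0, 0, -0.03], "rotation": [0, 0, 0]},
    {"gripper": 0.3, "offset": [0, 0, -0.025], "rotation": [0, 0, 0]},
    {"gripper": 0.3, "offset": [0.0265, 0.01, 0], "rotation": [0, 0, 0]},
    {"gripper": 0.3, "offset": [0.0265, 0.01, 0], "rotation": [0, 0, 0]},
    {"gripper": 0.3, "offset": [0.0265, 0.01, 0], "rotation": [0, 0, 0]},
    {"gripper": 0.3, "offset": [0.0265, 0.01, 0], "rotation": [0, 0, 0]},
    {"gripper": 0.3, "offset": [0.0265, 0.01, 0], "rotation": [0, 0, 0]},
    {"gripper": 0.3, "offset": [0.0265, 0.01, 0], "rotation": [0, 0, 0]},
    {"gripper": 0.3, "offset": [0.0265, 0.01, 0], "rotation": [0, 0, 0]},
    {"gripper": 0.3, "offset": [0, 0.0246, 0], "rotation": [0, 0, 0]},
    {"gripper": 0.3, "offset": [0, 0.0246, 0], "rotation": [0, 0, 0]},
    {"gripper": 0.3, "offset": [0, 0.0246, 0], "rotation": [0, 0, 0]},
    {"gripper": 0.3, "offset": [0, 0.0246, 0], "rotation": [0, 0, 0]},
    {"gripper": 0.3, "offset": [0, 0.0246, 0], "rotation": [0, 0, 0]},
    {"gripper": 0.3, "offset": [0, 0, 0], "rotation": [0, 0, 0]},
    {"gripper": 0.3, "offset": [0, 0, 0.02], "rotation": [0, 0, 0]},
    {"gripper": 0.3, "offset": [0, 0, 0.025], "rotation": [0, 0, 0]},
    {"gripper": 0.3, "offset": [0, 0, 0], "rotation": [0, 0, 0]},
  ],
)

```text
clock: 26.7
position: [0.6362, 0.0995, 0.0439]
ee_rot: [0.707, 0.708, -0.002, -0.001]
ft_force: [-0.4, 0.4, -1.4]
grip_width: 0.376
grasp_force: 50.3
```

Emit:
jog_arm(
  deltas=[
    {"gripper": 0.3, "offset": [0, 0, 0.015], "rotation": [0, 0, 0]},
    {"gripper": 0.3, "offset": [0, 0, 0.007], "rotation": [0, 0, 0]},
    {"gripper": 0.3, "offset": [0, 0, 0], "rotation": [0, 0, 0]},
    {"gripper": 0.3, "offset": [0, 0, 0], "rotation": [0, 0, 0]},
  ],
)

```text
clock: 27.1
position: [0.6391, 0.0995, 0.0248]
ee_rot: [0.707, 0.707, 0.0, 0.0]
ft_force: [-1.1, -0.8, -1.1]
grip_width: 0.374
grasp_force: 50.4
```

```bash
python3 spot.py .639 .0995 .071
```

```text
[0.63907358 0.09954881 0.02482941] [-1.12046977 -0.83130536 -1.14990271]
[343.90877594 157.72432352]
[(array([342.3, 157.4]), np.int32(402)), (array([343.7, 158.3]), np.int32(22))]
```

Emit:
jog_arm(
  deltas=[
    {"gripper": 0.3, "offset": [0, 0, 0.003], "rotation": [0, 0, 0]},
    {"gripper": 0.3, "offset": [0, 0, 0.002], "rotation": [0, 0, 0]},
    {"gripper": 0.3, "offset": [0, 0, 0.001], "rotation": [0, 0, 0]},
    {"gripper": 0.3, "offset": [0, 0, 0], "rotation": [0, 0, 0]},
    {"gripper": 0.3, "offset": [0, 0, 0], "rotation": [0, 0, 0]},
  ],
)

```text
clock: 27.65
position: [0.6388, 0.0996, 0.0186]
ee_rot: [0.707, 0.707, 0.0, -0.0]
ft_force: [-3.7, -0.4, 4.1]
grip_width: 0.377
grasp_force: 50.8
```

Emit:
jog_arm(
  deltas=[
    {"gripper": 0.5, "offset": [0, 0, 0], "rotation": [0, 0, 0]},
    {"gripper": 0.65, "offset": [0, 0, 0], "rotation": [0, 0, 0]},
    {"gripper": 0.8, "offset": [0, 0, 0], "rotation": [0, 0, 0]},
    {"gripper": 0.8, "offset": [0, 0, 0], "rotation": [0, 0, 0]},
    {"gripper": 0.8, "offset": [0, 0, -0.02], "rotation": [0, 0, 0]},
    {"gripper": 0.8, "offset": [0, 0, -0.04], "rotation": [0, 0, 0]},
    {"gripper": 0.8, "offset": [0, 0, -0.04], "rotation": [0, 0, 0]},
    {"gripper": 0.8, "offset": [0, 0, -0.04], "rotation": [0, 0, 0]},
    {"gripper": 0.8, "offset": [0.02, -0.02, -0.02], "rotation": [0, 0, 0]},
    {"gripper": 0.8, "offset": [0.02, -0.025, 0], "rotation": [0, 0, 0]},
    {"gripper": 0.8, "offset": [0.02, -0.025, 0], "rotation": [0, 0, 0]},
    {"gripper": 0.8, "offset": [0.02, -0.025, 0], "rotation": [0, 0, 0]},
    {"gripper": 0.8, "offset": [0.02, -0.025, 0], "rotation": [0, 0, 0]},
    {"gripper": 0.8, "offset": [0.02, -0.025, 0], "rotation": [0, 0, 0]},
    {"gripper": 0.8, "offset": [0.02, -0.025, 0], "rotation": [0, 0, 0]},
    {"gripper": 0.8, "offset": [0.02, -0.02, 0], "rotation": [0, 0, 0]},
    {"gripper": 0.8, "offset": [0, 0, 0], "rotation": [0, 0, 0]},
    {"gripper": 0.8, "offset": [0, 0, 0], "rotation": [0, 0, 0]},
  ],
)

```text
clock: 29.45
position: [0.4486, 0.2596, 0.1785]
ee_rot: [0.706, 0.708, 0.0, 0.0]
ft_force: [0.8, -1.1, 0.2]
grip_width: 0.799
grasp_force: 0.0
```

Run:
```python
from h import *
s=imaging.camera("side");t=imaging.camera("top")
a=cv2.resize(s[110:360,300:420],(288,600),interpolation=cv2.INTER_CUBIC);b=cv2.resize(t[110:200,200:480],(510,164),interpolation=cv2.INTER_CUBIC)
b=np.vstack([b,np.zeros((436,510,3),np.uint8)])
cv2.imwrite("pics/end.png",np.hstack([a,b]))
```

```text
(no output)
```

View pics/end.png

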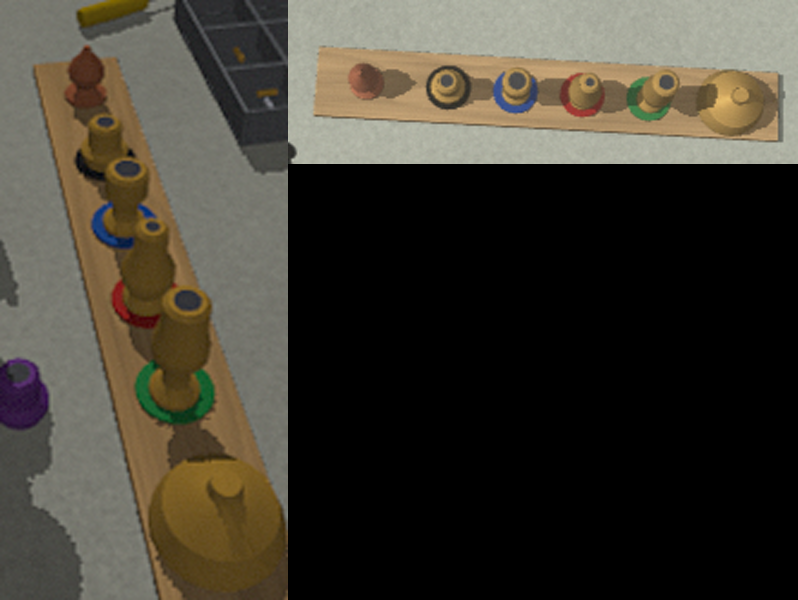

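All four stand upright and centred on their discs: 108 on green next to the canopy, then 88 on red, 68 on blue and 48 on black next to the finial. The arm is clear of everything.

```bash
python3 -c "from workcell import workorder; print(workorder.hand_in())"
```

```text
the job is handed in; nothing more can be done
None
```

The job is handed in: the four brass stems stand upright on their discs in height order, 108 next to the canopy, then 88, 68 and 48 next to the finial, none toppled, with the clock at about 29.5 s of the 102 s allowed.

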